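# Rebuild the sample jar pyramid

### The arm

A 6-joint arm with a two-finger parallel gripper is mounted at the origin on the work surface. World frame = base frame: x ahead of the robot, y to its left, z up, the work surface at z = 0. Lengths are in m, angles in rad, forces in N, time in s.
With the tool pointing down it reaches from about 0.4 to 0.925 m from the base axis. Payload 12.5 kg.
Tool frame: the origin (TCP) lies midway between the tips of the shut fingers; the grasp point (between the pads) lies 19 mm behind it; z points along the fingers, y is the line along which they close (so a half turn about z gives the same grasp; the last joint's range is limited). The gripper opens to 95 mm and grips with 3 to 60 N. Pads are 20 mm wide; open, the fingers measure 119 mm over their backs; the gripper's body (75 mm by 180 mm) begins 59 mm behind the grasp point.
Start: joints at [1.045, 0.491, 1.559, -0, 1.092, -0.106], TCP at [0.255, 0.571, 0.215] pointing down, gripper open.
Joint ranges: [-3.1, 3.1], [-0.84, 2.19], [0.05, 2.79], [-1.13, 4.28], [0.06, 2.93], [-2.69, 2.69]. Speed limits (rad/s): [2.22, 2.22, 2.79, 3.14, 3.14, 3.14].

### API

Orientations are given as a unit quaternion [w, x, y, z].
In Python, from cell import ctrl gives the robot as it stands.
- The arm moves only by the tool drive_tool, never from a script. Its argument "series" is a list that holds one entry, the list of rows, each a list of 7 numbers: the opening, from -1 (shut) to 1 (fully open), then the shift along the tool's x, y, z scaled (see below), then the turn, a rotation vector about the tool's x, y, z scaled (see below). In form: [[[fingers, dx, dy, dz, wx, wy, wz], ...]]. A call has 1 to 8 rows; each row shifts and turns the commanded pose from where the row before left it, along the tool's axes as they then stand; what a row does not reach is not made up. The controller multiplies each number of a shift by 30 mm and each number of a turn by 6 degrees. A row lasts 1/8 s, in which the tool goes at most 62.5 mm and 10.7 degrees, less where a joint would pass 70% of its speed; a pose out of reach is approached as far as the arm can. A call with a number of a shift or a turn outside -1 to 1 is refused whole. A call with a gripper value outside its range is refused whole. The fingers move at their own pace and stop on an object; "grip_force" is the grip in N (left out, the last holds). Time passes only in rows, so rows that do not move let the fingers close. It gives the time, the measured TCP pose, the force, the opening and the grip force at its end, in the units of the state.
- ctrl.get_obs(): the state, without advancing time (a new reading comes with each control period).
- ctrl.camera(name): name is "scene" or "top" or "wrist"; returns a dict with "pixels" (400x640x3 uint8, red, green, blue), "z_map" (400x640 float32, m along the optical axis (not along the pixel's ray), 0 where there is no reading), "camera_matrix" (3x3 intrinsics, pixels), "cam_to_world" (4x4, takes a point from camera to world coordinates). Camera axes: x right, y down, z forward; pixel columns grow to the right and rows downward; lengths in m; the calibration is good to about 2 mm. A picture is of the moment at which its call begins.
- ctrl.job_done(): hands the job in; it is judged then, once.
The state is a dict: "t": time; "joints": joint angles; "joint_velocities": joint speeds; "joint_efforts": joint torques, N m; "position": TCP position; "tool_rot": TCP orientation; "force": force on the tool from outside, world axes, zero at the start; "ft_torque": the same for the moment, N m; "width": finger opening in m; "grasp_force": force on a finger pad.
Only numpy, scipy, OpenCV 4.12 (cv2) and the standard library are available. Lean on these libraries where they do the work, as an engineer would, in place of code of your own. Each camera call takes 0.05 s, during which the arm holds its last target. There are 200 camera calls.

### The job

First clear every spent, red-capped jar (one or two) out of the rack into the yellow discard tray, then stack all the blue-capped jars on the rack as a pyramid: first fill the three grooves of the bottom row (a jar already there counts), then saddle the remaining jars into the gaps between the jars below, up to a single one on the peak if there are enough. All jars lie on their sides along the grooves, centred on the rack with their ends in line, at rest; do not shift or tip the other things on the bench.

Things in the scene. Friction and masses are not known exactly. Their poses are not given: they have to be found in the camera images.
- jar1: white sample jar with blue screw cap and paper label, a plain closed cylinder 44 mm in diameter and 64 mm long with flat ends, about 90 g; it lies on its side, axis level; origin at its very centre, own x along its axis towards the cap; it rolls a little if pushed, and could end up standing on an end if knocked off the pile. Starts lying somewhere on the bench in the middle, or is absent.
- jar2: white sample jar with blue screw cap and paper label, a plain closed cylinder 44 mm in diameter and 64 mm long with flat ends, about 90 g; it lies on its side, axis level; origin at its very centre, own x along its axis towards the cap; it rolls a little if pushed, and could end up standing on an end if knocked off the pile. Starts lying somewhere on the bench in the middle, or is absent.
- jar3: white sample jar with blue screw cap and paper label, a plain closed cylinder 44 mm in diameter and 64 mm long with flat ends, about 90 g; it lies on its side, axis level; origin at its very centre, own x along its axis towards the cap; it rolls a little if pushed, and could end up standing on an end if knocked off the pile. Starts lying somewhere on the bench in the middle, or is absent.
- jar4: white sample jar with blue screw cap and paper label, a plain closed cylinder 44 mm in diameter and 64 mm long with flat ends, about 90 g; it lies on its side, axis level; origin at its very centre, own x along its axis towards the cap; it rolls a little if pushed, and could end up standing on an end if knocked off the pile. Starts lying somewhere on the bench in the middle, or is absent.
- jar5: white sample jar with blue screw cap and paper label, a plain closed cylinder 44 mm in diameter and 64 mm long with flat ends, about 90 g; it lies on its side, axis level; origin at its very centre, own x along its axis towards the cap; it rolls a little if pushed, and could end up standing on an end if knocked off the pile. Starts lying somewhere on the bench in the middle, or is absent.
- jar6: white sample jar with blue screw cap and paper label, a plain closed cylinder 44 mm in diameter and 64 mm long with flat ends, about 90 g; it lies on its side, axis level; origin at its very centre, own x along its axis towards the cap; it rolls a little if pushed, and could end up standing on an end if knocked off the pile. Starts already lying in a groove of the rack.
- spent1: spent jar: amber with red cap, same shape, size, origin and axes as the good jars; starts lying in one of the three grooves of the rack, or is absent
- spent2: spent jar: amber with red cap, same shape, size, origin and axes as the good jars; starts lying in one of the three grooves of the rack, or is absent
- rack: low metal rack fixed to the bench, 170 mm wide (own y), 46 mm deep (own x), open front and back: four round ridges along own x, 48 mm apart, tops 19 mm above the bench, form three grooves; side lips 22 mm high. Origin: centre of its underside. A jar in a groove lies along own x and overhangs by 9 mm at each end, so its ends are free to grip
- rack_a1 (a point): point where the centre of a jar lies when it is properly in place in a groove of the bottom row: rack y = -48 mm, x = 0, 26 mm above the bench; axes as the rack (jar axis along x)
- rack_a2 (a point): point where the centre of a jar lies when it is properly in place in a groove of the bottom row: rack y = 0 mm, x = 0, 26 mm above the bench; axes as the rack (jar axis along x)
- rack_a3 (a point): point where the centre of a jar lies when it is properly in place in a groove of the bottom row: rack y = 48 mm, x = 0, 26 mm above the bench; axes as the rack (jar axis along x)
- rack_b1 (a point): point where the centre of a jar lies when it is properly in place in the second row, saddled in the gap between two bottom jars: rack y = -24 mm, x = 0, 63 mm above the bench; axes as the rack (jar axis along x)
- rack_b2 (a point): point where the centre of a jar lies when it is properly in place in the second row, saddled in the gap between two bottom jars: rack y = 24 mm, x = 0, 63 mm above the bench; axes as the rack (jar axis along x)
- rack_c1 (a point): point where the centre of a jar lies when it is properly in place at the peak, saddled on the two jars of the second row: rack y = 0 mm, x = 0, 100 mm above the bench; axes as the rack (jar axis along x)
- tray: yellow open discard tray fixed to the bench, outside 170 x 130 x 40 mm (own x, y, z), walls and floor 5 mm; origin at the centre of its underside
- timer: grey bench timer 55 x 55 x 28 mm among the jars, 250 g, loose; origin under its centre; a bystander
- tiprack: orange pipette-tip box 90 x 70 x 53 mm, loose, beyond the jars; origin under its centre; a bystander
- tape: green roll of tape lying flat, 90 mm across, 24 mm high, loose; origin under its centre; a bystander
- wash: squat white bottle with orange cap standing upright, 66 mm across, 76 mm high, far right; origin under its centre; a bystander
- flask: wide glass jar with green lid standing upright, 72 mm across, 72 mm high, far left; origin under its centre; a bystander
Not all that is in view belongs to the job. Leave any purple look-alike of the spent2 alone.

How it is judged:
On the way, in this order (a step that is already met when the one before it is completed fails the run):
1. every spent jar lies in the discard tray (x of spent1 in the frame of tray between -0.08 and 0.08 m and y of spent1 in the frame of tray between -0.06 and 0.06 m and z of each of spent1, spent2 in the frame of tray below 0.045 m and linear speed of each of spent1, spent2 below 0.03 m/s and x of spent2 in the frame of tray between -0.08 and 0.08 m and y of spent2 in the frame of tray between -0.06 and 0.06 m), for 0.2 s.
2. each of the three bottom grooves holds a blue-capped jar (distance between any of jar1, jar2, jar3, jar4, jar5, jar6 and rack_a1 below 0.015 m and distance between any of jar1, jar2, jar3, jar4, jar5, jar6 and rack_a2 below 0.015 m and distance between any of jar1, jar2, jar3, jar4, jar5, jar6 and rack_a3 below 0.015 m), for 0.2 s.
At the end, for the whole second after the job is handed in: Every spent jar lies at rest in the discard tray; every blue-capped jar present lies at rest within 15 mm of one of the six pyramid places of the rack (3 below, 2 saddled above, 1 on the peak) and within 0.17 rad of the groove direction (all of step 1 and (distance between jar1 and rack_a1 below 0.015 m or distance between jar1 and rack_a2 below 0.015 m or distance between jar1 and rack_a3 below 0.015 m or distance between jar1 and rack_b1 below 0.015 m or distance between jar1 and rack_b2 below 0.015 m or distance between jar1 and rack_c1 below 0.015 m) and linear speed of each of jar1, jar2, jar3, jar4, jar5, jar6 below 0.03 m/s and angle between the x axis of each of jar1, jar2, jar3, jar4, jar5, jar6 and the x axis of rack, either way round below 0.17 rad and (distance between jar2 and rack_a1 below 0.015 m or distance between jar2 and rack_a2 below 0.015 m or distance between jar2 and rack_a3 below 0.015 m or distance between jar2 and rack_b1 below 0.015 m or distance between jar2 and rack_b2 below 0.015 m or distance between jar2 and rack_c1 below 0.015 m) and (distance between jar3 and rack_a1 below 0.015 m or distance between jar3 and rack_a2 below 0.015 m or distance between jar3 and rack_a3 below 0.015 m or distance between jar3 and rack_b1 below 0.015 m or distance between jar3 and rack_b2 below 0.015 m or distance between jar3 and rack_c1 below 0.015 m) and (distance between jar4 and rack_a1 below 0.015 m or distance between jar4 and rack_a2 below 0.015 m or distance between jar4 and rack_a3 below 0.015 m or distance between jar4 and rack_b1 below 0.015 m or distance between jar4 and rack_b2 below 0.015 m or distance between jar4 and rack_c1 below 0.015 m) and (distance between jar5 and rack_a1 below 0.015 m or distance between jar5 and rack_a2 below 0.015 m or distance between jar5 and rack_a3 below 0.015 m or distance between jar5 and rack_b1 below 0.015 m or distance between jar5 and rack_b2 below 0.015 m or distance between jar5 and rack_c1 below 0.015 m) and (distance between jar6 and rack_a1 below 0.015 m or distance between jar6 and rack_a2 below 0.015 m or distance between jar6 and rack_a3 below 0.015 m or distance between jar6 and rack_b1 below 0.015 m or distance between jar6 and rack_b2 below 0.015 m or distance between jar6 and rack_c1 below 0.015 m)); the robot touches nothing.
It fails at once if a bystander (timer, tip box, tape, bottle, glass jar) is shifted by more than 40 mm (distance of any of timer, tiprack, tape, wash, flask from where it was at the start of the episode above 0.04 m).
It fails at once if the white bottle or the glass jar is tipped over (angle between any of wash, flask's own z axis and vertical above 0.5 rad).
Of jar1, jar2, jar3, jar4, jar5 only 4 to 5 are there at a start; the rules pass over those that are not, and their reading is None.
Of spent1, spent2 only 1 to 2 are there at a start; the rules pass over those that are not, and their reading is None.
At some moment in a run one of jar1, jar2, jar3, jar4, jar5, spent1, spent2 may be knocked a few centimetres aside while the robot is not near it.
Once in a run the grip may slacken for a moment while it holds something.
It also fails if it takes over 210 s, if anything falls off the work surface, if the arm or the gripper's body presses on something with over 40 N, if the wrist force passes 120 N, or if a joint passes its speed limit or range.

## Working session

There is one attempt and no reset: what is moved stays moved. The work goes in short steps, Python scripts to look and compute and a tool call to move; the robot and the scene stay as the last step left them, time stands still between calls to the robot, and variables do not carry over. Pictures are saved under pics/ and viewed, at most 14 in all, crops included, and the job is handed in when it is done.

Besides the shell and the picture viewer there is one more tool, called after ">>>" as name(argument=value, ...) on one line, values as JSON. drive_tool: Moves the arm, as the interface text tells. Shifts and turns lie within -1 to 1; 1 stands for 30 mm of shift or 6 degrees of turn. Its arguments: {"type":"object","properties":{"series":{"type":"array","items":{"type":"array","items":{"type":"array","items":{"type":"number","minimum":-1,"maximum":1}}}},"grip_force":{"type":"number"}},"required":["series"]}

```bash
mkdir -p pics; ls; cat > h.py <<'E'
import numpy as np, cv2
from cell import ctrl
def save(name,fn):
    c=ctrl.camera(name); cv2.imwrite('pics/'+fn,c['pixels'][:,:,::-1]); np.savez('pics/'+fn[:-4]+'.npz',**c); return c
def world(c):
    K=c['camera_matrix']; z=c['z_map'].astype(float); h,w=z.shape
    u,v=np.meshgrid(np.arange(w),np.arange(h))
    P=np.stack([(u-K[0,2])/K[0,0]*z,(v-K[1,2])/K[1,1]*z,z,np.ones_like(z)],-1)
    W=(P@np.array(c['cam_to_world']).T)[...,:3]; W[z==0]=np.nan; return W
E
python3 - <<'E'
from h import *
c=save('top','top1.png'); save('scene','scene1.png'); print(c['cam_to_world'],c['camera_matrix']); o=ctrl.get_obs(); print(o)
E
```

```text
pics
[[-2.24718603e-04 -9.94050988e-01  1.08915489e-01  4.44072446e-01]
 [-9.99802700e-01 -1.93997421e-03 -1.97686074e-02  2.84008908e-03]
 [ 1.98622970e-02 -1.08898442e-01 -9.93854425e-01  1.09072930e+00]
 [ 0.00000000e+00  0.00000000e+00  0.00000000e+00  1.00000000e+00]] [[395.30636498   0.         313.11769118]
 [  0.         395.30636498 198.1779265 ]
 [  0.           0.           1.        ]]
{'t': 0.1, 'joints': array([ 1.04539314e+00,  4.91484713e-01,  1.55937802e+00, -2.46920713e-05,
        1.09168443e+00, -1.05594783e-01]), 'joint_velocities': array([ 0.00082744, -0.00055047, -0.00090744,  0.00230708,  0.00062176,
       -0.00123789]), 'joint_efforts': array([ 3.09375151e-03, -6.13624549e+01, -2.58604825e+01,  6.93965773e-02,
        4.69425728e-02,  4.22875542e-05]), 'position': array([0.25461866, 0.57055813, 0.21413284]), 'tool_rot': array([-1.37673959e-04,  2.08360610e-01,  9.78051956e-01, -4.57093100e-04]), 'force': array([ 0.88361598,  0.4493164 , -0.01029782]), 'ft_torque': array([-0.03264639,  0.00104978,  0.03659399]), 'grasp_force': 0.0, 'width': 0.09514313346380532}
```

View pics/top1.png

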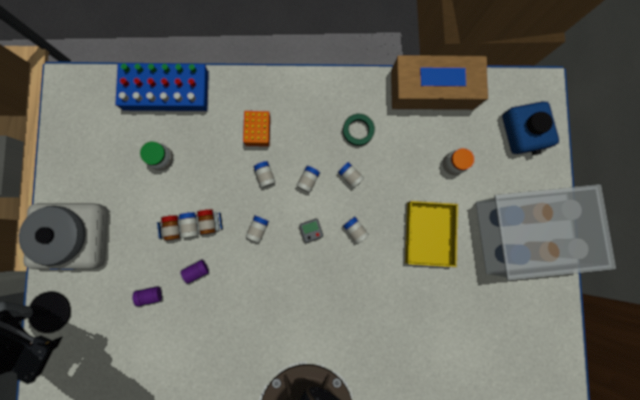

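View pics/scene1.png

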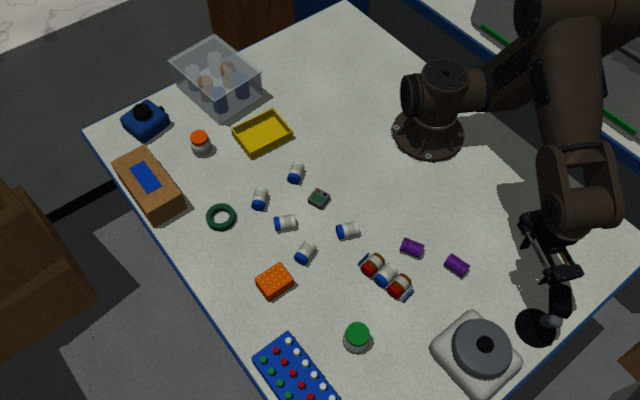

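Scene read (top1.png):
- Rack at (190,224), with red-capped spent jars at (170,228) and (206,222) and a blue jar at (188,225).
- Free blue jars at (264,175), (308,179), (350,175), (258,229) and (355,230).
- Tray at (432,235), timer at (311,230).
- Look-alikes to leave alone: purple jars at (195,271) and (147,297). The amber shapes in the clear box at (540,212) and (545,245) are not in the rack.

I choose the two red-capped jars in the rack and check them in a close crop while fitting positions.

```bash
cat >> h.py <<'E'
from scipy.optimize import least_squares
def fit(W,px,zc=None,yaw0=None,rad=15):
    """cylinder (r=22mm) fit around pixel -> x,y,z,yaw(deg, mod 180) of the centre"""
    u,v=px; P=W[v-rad:v+rad+1,u-rad:u+rad+1].reshape(-1,3); P=P[np.isfinite(P).all(1)]
    z0=zc or .022; P=P[(P[:,2]>z0-.004)&(P[:,2]<z0+.03)]
    s=np.median(W[v-2:v+3,u-2:u+3].reshape(-1,3),0)
    P=P[np.hypot(*(P-s)[:,:2].T)<.042]
    if yaw0 is not None:
        P=P[abs((P-s)[:,:2]@[-np.sin(yaw0),np.cos(yaw0)])<.021]
    best=None
    for y0 in ([yaw0] if yaw0 is not None else np.linspace(0,np.pi,7)[:-1]):
        def f(p):
            n=np.array([-np.sin(p[2]),np.cos(p[2])]); d=(P[:,:2]-p[:2])@n
            return np.hypot(d,P[:,2]-p[3])-.022
        def g(p):
            a=(P[:,:2]-p[:2])@[np.cos(p[2]),np.sin(p[2])]
            return np.r_[f(p),np.maximum(abs(a)-.032,0),(p[3]-z0)*3]
        r=least_squares(g,[s[0],s[1],y0,z0],loss='soft_l1',f_scale=.002)
        if best is None or r.cost<best.cost: best=r
    p=best.x; on=abs(best.fun[:len(P)])<.004
    a=(P[on,:2]-p[:2])@[np.cos(p[2]),np.sin(p[2])]; m=(np.percentile(a,2)+np.percentile(a,98))/2
    L=np.ptp(np.percentile(a,[2,98]))
    return np.array([p[0]+m*np.cos(p[2]),p[1]+m*np.sin(p[2]),p[3],(np.degrees(p[2])+90)%180-90,L,len(P),best.cost*1e6/len(P)])
def proj(c,X):
    M=np.linalg.inv(c['cam_to_world']); q=M[:3,:3]@X+M[:3,3]; q=c['camera_matrix']@q; return q[:2]/q[2]
E
python3 - <<'E'
from h import *
np.set_printoptions(precision=4,suppress=True)
c=dict(np.load('pics/top1.npz')); W=world(c)
for n,px in dict(A=(264,175),B=(308,179),C=(350,175),D=(258,229),E=(355,230)).items(): print(n,fit(W,px))
for n,px in dict(s1=(170,227),g=(188,225),s2=(206,222)).items(): print(n,fit(W,px,.026,np.radians(-8)))
# tray: points by yellow colour
I=c['pixels'].astype(int); 
def blob(m,n,lo):
    k,l,s,ce=cv2.connectedComponentsWithStats(m.astype(np.uint8)); i=1+s[1:,4].argmax(); P=W[l==i]; P=P[P[:,2]>lo]
    print(n,ce[i],cv2.minAreaRect(P[:,:2].astype(np.float32)*1000),np.nanmax(P[:,2]))
y=(I[...,0]>110)&(I[...,1]>90)&(I[...,2]<70)&(np.arange(640)>400)&(np.arange(640)<470); blob(y,'tray',.034)
# rack lips
R=W[205:245,150:230].reshape(-1,3); print('table z',np.nanmedian(W[300:340,230:400,2]))
x=c['pixels'][195:260,145:235,::-1]; cv2.imwrite('pics/rack1.png',cv2.resize(x,None,fx=8,fy=8,interpolation=cv2.INTER_CUBIC))
E
```

```text
A [  0.6256   0.1145   0.0208  21.393    0.0615 389.       1.6745]
B [  0.6133  -0.0046   0.0209 -27.0975   0.061  387.       1.4198]
C [  0.6254  -0.1219   0.021   43.4862   0.0623 378.       1.1421]
D [  0.4786   0.1323   0.0211 -22.1219   0.0613 392.       1.1335]
E [  0.4752  -0.1336   0.0209  36.6515   0.0609 385.       1.18  ]
s1 [  0.4807   0.3622   0.025    6.9586   0.0621 406.       2.0281]
g [  0.488    0.3147   0.025    7.505    0.0611 392.       1.9674]
s2 [  0.4963   0.2679   0.0252   9.4722   0.0611 371.       1.2454]
tray [429.7411 235.4131] ((465.0709228515625, -337.2012634277344), (128.22926330566406, 168.83071899414062), 86.541259765625) 0.04432775966025004
table z -0.00041789366836719744
```

View pics/rack1.png

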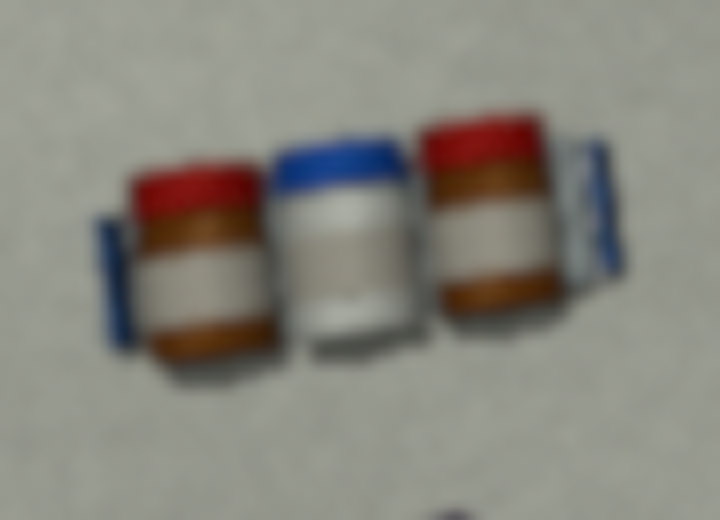

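The crop shows red-capped amber jars at crop (205,265) and (490,215), the blue one between them at (345,240), and the blue rack lips at (112,285) and (602,210). The choice holds. I'll plan the first approach to above the right-hand spent jar.

```bash
cat >> h.py <<'E'
from scipy.spatial.transform import Rotation as Ro
def Rt(yaw): 
    a=np.radians(yaw); y=np.array([np.cos(a),np.sin(a),0]); z=np.array([0,0,-1.]); return np.stack([np.cross(y,z),y,z],1)
def yawof(R): return np.degrees(np.arctan2(R[1,1],R[0,1]))
def plan(*wps,start=None):
    """waypoints (x,y,z,yaw): prints the turn (6 deg units) to do first, then shift (30 mm units) in the turned tool axes"""
    o=ctrl.get_obs(); p=np.array(o['position']); w=np.array(o['tool_rot']); R=Ro.from_quat(w[[1,2,3,0]]).as_matrix()
    print('now t=%.2f'%o['t'],p.round(4),'yaw %.1f'%yawof(R),'width %.4f'%o['width'],'F',np.round(o['force'],1),'grip %.1f'%o['grasp_force'])
    for x,y,z,yaw in wps:
        c=yawof(R); yaw=c+(yaw-c+90)%180-90
        T=Rt(yaw); turn=np.degrees(Ro.from_matrix(R.T@T).as_rotvec())/6
        d=T.T@(np.array([x,y,z])-p)/.03
        print('to',np.round([x,y,z,yaw],4),'turn',turn.round(2),'shift',d.round(3)); p=np.array([x,y,z]); R=T
E
python3 -c "
from h import *
plan((.47,.30,.214,8.6))"
```

```text
now t=0.10 [0.2546 0.5706 0.2141] yaw 65.9 width 0.0951 F [ 0.9  0.4 -0. ] grip 0.0
to [0.47  0.3   0.214 8.6  ] turn [-0.01  0.    9.56] shift [-9.991e+00  5.750e+00  4.000e-03]
```

>>> drive_tool(series=[[[1,0,0,0,0,0,0.956],[1,0,0,0,0,0,0.956],[1,0,0,0,0,0,0.956],[1,0,0,0,0,0,0.956],[1,0,0,0,0,0,0.956],[1,0,0,0,0,0,0.956],[1,0,0,0,0,0,0.956],[1,0,0,0,0,0,0.956]]])

```text
t: 1.1
position: [0.2546, 0.5706, 0.2143]
tool_rot: [0.0, 0.574, 0.819, -0.0]
force: [-0.3, 0.1, -0.1]
width: 0.095
grasp_force: 0.0
```

>>> drive_tool(series=[[[1,0,0,0,0,0,0.956],[1,0,0,0,0,0,0.956],[1,-1,0.575,0,0,0,0],[1,-1,0.575,0,0,0,0],[1,-1,0.575,0,0,0,0],[1,-1,0.575,0,0,0,0],[1,-1,0.575,0,0,0,0],[1,-1,0.575,0,0,0,0]]])

```text
t: 2.1
position: [0.3845, 0.4072, 0.2144]
tool_rot: [-0.0, 0.652, 0.758, -0.0]
force: [0.2, -0.3, 0.4]
width: 0.0951
grasp_force: 0.0
```

>>> drive_tool(series=[[[1,-1,0.575,0,0,0,0],[1,-1,0.575,0,0,0,0],[1,-1,0.575,0,0,0,0],[1,-1,0.575,0,0,0,0],[1,0,0,0,0,0,0],[1,0,0,0,0,0,0]]])

```text
t: 2.85
position: [0.4697, 0.3001, 0.2144]
tool_rot: [-0.0, 0.652, 0.758, -0.0]
force: [0.1, 1.0, 0.1]
width: 0.095
grasp_force: 0.0
```

```bash
python3 - <<'E'
from h import *
c=save('wrist','w1.png'); W=world(c); plan()
print(c['cam_to_world'],np.isfinite(W).mean())
E
```

```text
now t=2.90 [0.4696 0.3004 0.2145] yaw 8.6 width 0.0949 F [-0.5  0.1 -0.2] grip 0.0
[[ 9.88655009e-01  1.46168979e-01  3.45818153e-02  4.59890928e-01]
 [ 1.50202707e-01 -9.61094119e-01 -2.31812946e-01  3.63883230e-01]
 [-6.47482254e-04  2.34377313e-01 -9.72145491e-01  3.85538497e-01]
 [ 0.00000000e+00  0.00000000e+00  0.00000000e+00  1.00000000e+00]] 0.95981640625
```

View pics/w1.png

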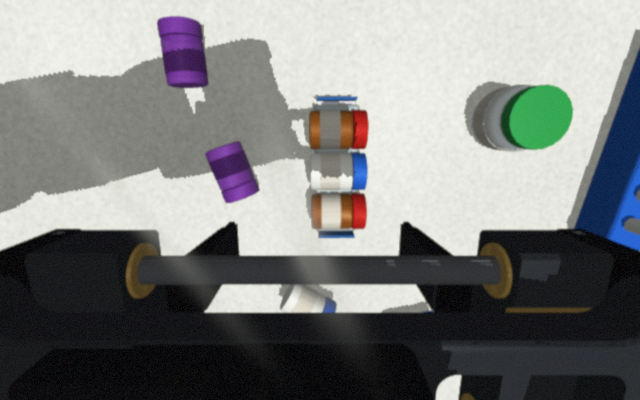

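The wrist view shows the rack with spent jars at (338,129) and (338,211), the blue jar at (338,170), and the lips at (337,98) and (337,234). Fitting from this closer view.

```bash
python3 - <<'E'
from h import *
np.set_printoptions(precision=4,suppress=True)
c=dict(np.load('pics/w1.npz')); W=world(c); I=c['pixels'].astype(int)
for px in [(338,129),(338,170),(338,211)]: print(fit(W,px,.026,np.radians(8.6),rad=45))
b=(I[...,2]>I[...,0]+30); 
L=[]
for (a,z) in ((90,105),(228,242)):
    m=np.zeros_like(b); m[a:z,310:365]=b[a:z,310:365]; P=W[m]; print(len(P),np.nanmedian(P,0)); 
    P=P[(P[:,2]>.015)&(P[:,2]<.03)]; r=cv2.minAreaRect(P[:,:2].astype(np.float32)*1000); print(r); L.append(np.array(r[0]))
d=L[0]-L[1]; print('centre',(L[0]+L[1])/2,'rack y dir',np.degrees(np.arctan2(d[1],d[0]))-90,np.hypot(*d))
E
```

```text
[   0.4808    0.3637    0.0266    9.0397    0.0605 2209.        0.2732]
[   0.4888    0.3163    0.0267    9.1372    0.0606 1967.        0.2733]
[   0.4971    0.2689    0.0268    9.1087    0.0609 1858.        0.29  ]
186 [0.4752 0.3977 0.0225]
((474.8810729980469, 398.03399658203125), (44.09919357299805, 3.4965786933898926), 8.5686616897583)
179 [0.5039 0.236  0.0224]
((501.97308349609375, 234.80470275878906), (44.06085205078125, 4.464177131652832), 9.493825912475586)
centre [488.4271 316.4193] rack y dir 9.423769098062934 165.46232016643734
```

```bash
python3 -c "
from h import *
plan((.4971,.2689,.2145,9.1),(.4971,.2689,.008,9.1),(.4971,.2689,.13,9.1),(.465,-.367,.13,-3),(.465,-.367,.013,-3))"
```

```text
now t=2.90 [0.4696 0.3004 0.2145] yaw 8.6 width 0.0949 F [-0.5  0.1 -0.2] grip 0.0
to [0.4971 0.2689 0.2145 9.1   ] turn [-0.   -0.   -0.08] shift [-1.18  0.74  0.  ]
to [4.971e-01 2.689e-01 8.000e-03 9.100e+00] turn [0. 0. 0.] shift [0.    0.    6.883]
to [0.4971 0.2689 0.13   9.1   ] turn [0. 0. 0.] shift [ 0.     0.    -4.067]
to [ 0.465 -0.367  0.13  -3.   ] turn [0.   0.   2.02] shift [-21.224   0.041   0.   ]
to [ 0.465 -0.367  0.013 -3.   ] turn [0. 0. 0.] shift [0.  0.  3.9]
```

>>> drive_tool(series=[[[1,-0.6,0.37,0,0,0,-0.08],[1,-0.58,0.37,0,0,0,0],[1,0,0,1,0,0,0],[1,0,0,1,0,0,0],[1,0,0,1,0,0,0],[1,0,0,1,0,0,0],[1,0,0,1,0,0,0],[1,0,0,0.8,0,0,0]]], grip_force=30)

```text
t: 3.9
position: [0.4974, 0.2683, 0.0394]
tool_rot: [-0.0, 0.649, 0.761, -0.0]
force: [0.4, -0.8, -0.1]
width: 0.0949
grasp_force: 0.0
```

>>> drive_tool(series=[[[1,0,0,0.6,0,0,0],[1,0,0,0.48,0,0,0],[1,0,0,0,0,0,0],[-1,0,0,0,0,0,0],[-1,0,0,0,0,0,0],[-1,0,0,0,0,0,0],[-1,0,0,0,0,0,0],[-1,0,0,0,0,0,0]]])

```text
t: 4.9
position: [0.4976, 0.2684, 0.0086]
tool_rot: [0.0, 0.649, 0.761, 0.0]
force: [-0.8, -0.0, 3.6]
width: 0.0639
grasp_force: 30.0
```

>>> drive_tool(series=[[[-1,0,0,-0.4,0,0,0],[-1,0,0,-0.8,0,0,0],[-1,0,0,-1,0,0,0],[-1,0,0,-1,0,0,1],[-1,0,0,-0.87,0,0,1.0],[-1,-0.8,0,0,0,0,0],[-1,-1,0,0,0,0,0],[-1,-1,0,0,0,0,0]]])

```text
t: 5.9
position: [0.4929, 0.1836, 0.131]
tool_rot: [0.0, 0.725, 0.689, 0.0]
force: [0.3, 0.1, -0.1]
width: 0.0638
grasp_force: 30.0
```

>>> drive_tool(series=[[[-1,-1,0,0,0,0,0],[-1,-1,0,0,0,0,0],[-1,-1,0,0,0,0,0],[-1,-1,0,0,0,0,0],[-1,-1,0,0,0,0,0],[-1,-1,0,0,0,0,0],[-1,-1,0,0,0,0,0],[-1,-1,0,0,0,0,0]]])

```text
t: 6.9
position: [0.4807, -0.0562, 0.1309]
tool_rot: [0.0, 0.725, 0.689, 0.0]
force: [0.2, 0.1, -1.1]
width: 0.0642
grasp_force: 30.0
```

>>> drive_tool(series=[[[-1,-1,0,0,0,0,0],[-1,-1,0,0,0,0,0],[-1,-1,0,0,0,0,0],[-1,-1,0,0,0,0,0],[-1,-1,0,0,0,0,0],[-1,-1,0,0,0,0,0],[-1,-1,0,0,0,0,0],[-1,-1,0,0,0,0,0]]])

```text
t: 7.9
position: [0.4684, -0.2959, 0.1309]
tool_rot: [0.0, 0.725, 0.689, 0.0]
force: [0.5, 0.3, -1.2]
width: 0.0635
grasp_force: 30.0
```

>>> drive_tool(series=[[[-1,-1,0,0,0,0,0],[-1,-1,0,0,0,0,0],[-1,-0.4,0,0,0,0,0],[-1,0,0,0,0,0,0]]])

```text
t: 8.4
position: [0.4647, -0.3668, 0.1304]
tool_rot: [-0.0, 0.725, 0.688, 0.0]
force: [-0.3, 0.5, -1.6]
width: 0.0637
grasp_force: 30.0
```

```bash
python3 -c "
from h import *
plan((.465,-.367,.13,-3),(.465,-.367,.013,-3))"
```

```text
now t=8.40 [ 0.4647 -0.3668  0.1304] yaw -3.0 width 0.0637 F [-0.3  0.5 -1.6] grip 30.0
to [ 0.465 -0.367  0.13  -3.   ] turn [-0. -0.  0.] shift [-0.005  0.011  0.012]
to [ 0.465 -0.367  0.013 -3.   ] turn [0. 0. 0.] shift [0.  0.  3.9]
```

>>> drive_tool(series=[[[-1,0,0,1,0,0,0],[-1,0,0,1,0,0,0],[-1,0,0,1,0,0,0],[-1,0,0,0.6,0,0,0],[-1,0,0,0.3,0,0,0],[-1,0,0,0,0,0,0],[1,0,0,0,0,0,0],[1,0,0,0,0,0,0]]])

```text
t: 9.4
position: [0.4652, -0.3671, 0.0142]
tool_rot: [0.001, 0.725, 0.689, 0.0]
force: [-0.1, -0.2, 0.4]
width: 0.0787
grasp_force: 0.0
```

>>> drive_tool(series=[[[1,0,0,0,0,0,0],[1,0,0,-0.5,0,0,0],[1,0,0,-1,0,0,0],[1,0,0,-1,0,0,0],[1,0,0,-1,0,0,-1],[1,0,0,-0.7,0,0,-1.0],[1,1,0.183,0,0,0,0],[1,1,0.183,0,0,0,0]]])

```text
t: 10.4
position: [0.4662, -0.3053, 0.1406]
tool_rot: [0.001, 0.649, 0.761, 0.0]
force: [0.2, -0.0, 0.2]
width: 0.095
grasp_force: 0.0
```

>>> drive_tool(series=[[[1,1,0.183,0,0,0,0],[1,1,0.183,0,0,0,0],[1,1,0.183,0,0,0,0],[1,1,0.183,0,0,0,0],[1,1,0.183,0,0,0,0],[1,1,0.183,0,0,0,0],[1,1,0.183,0,0,0,0],[1,1,0.183,0,0,0,0]]])

```text
t: 11.4
position: [0.4719, -0.061, 0.1404]
tool_rot: [0.001, 0.649, 0.761, 0.0]
force: [1.1, 0.4, 0.1]
width: 0.0951
grasp_force: 0.0
```

>>> drive_tool(series=[[[1,1,0.183,0,0,0,0],[1,1,0.183,0,0,0,0],[1,1,0.183,0,0,0,0],[1,1,0.183,0,0,0,0],[1,1,0.183,0,0,0,0],[1,1,0.183,0,0,0,0],[1,0,0,0,0,0,0],[1,0,0,0,0,0,0]]])

```text
t: 12.4
position: [0.476, 0.1207, 0.1399]
tool_rot: [0.0, 0.649, 0.761, 0.0]
force: [0.9, 0.6, -0.9]
width: 0.095
grasp_force: 0.0
```

```bash
cat >> h.py <<'E'
RC=np.array([.4886,.3163]); RY=9.15
def place(y): a=np.radians(RY); return RC+y*np.array([-np.sin(a),np.cos(a)])
E
python3 - <<'E'
from h import *
np.set_printoptions(precision=4,suppress=True)
c=save('wrist','w2.png'); W=world(c)
for Y in (.048,0): 
    u,v=proj(c,np.r_[place(Y),.044]).round().astype(int); print((u,v),c['pixels'][v,u-25:u+26:10].tolist() if 0<v<400 else '',fit(W,(u,v),.026,np.radians(9),rad=55))
d=save('top','t2.png'); W=world(d)
for px in [(264,175),(308,179),(350,175),(258,229),(355,230)]: print(fit(W,px))
print(fit(W,(440,236),.027))
plan((*place(.048),.14,9.1))
cv2.imwrite('pics/mix2.png',np.hstack([d['pixels'][150:290,140:480,::-1]]))
E
```

```text
Traceback (most recent call last):
  File "h.py", line 30, in fit
    a=(P[on,:2]-p[:2])@[np.cos(p[2]),np.sin(p[2])]; m=(np.percentile(a,2)+np.percentile(a,98))/2
                                                       ~~~~~~~~~~~~~^^^^^
IndexError: index -1 is out of bounds for axis 0 with size 0
```

I sent 16 of the 24 rows needed, so I'll finish the approach and then measure.

>>> drive_tool(series=[[[1,1,0.183,0,0,0,0],[1,1,0.183,0,0,0,0],[1,1,0.183,0,0,0,0],[1,1,0.183,0,0,0,0],[1,1,0.183,0,0,0,0],[1,1,0.183,0,0,0,0],[1,1,0.183,0,0,0,0],[1,1,0.183,0,0,0,0]]])

```text
t: 13.45
position: [0.4821, 0.3649, 0.1395]
tool_rot: [0.0, 0.65, 0.76, -0.0]
force: [-0.4, 0.3, 0.2]
width: 0.0951
grasp_force: 0.0
```

>>> drive_tool(series=[[[1,0,0,0,0,0,0]]])

```text
t: 13.58
position: [0.4818, 0.3654, 0.1393]
tool_rot: [0.0, 0.649, 0.761, 0.0]
force: [-0.4, -0.3, -0.6]
width: 0.0949
grasp_force: 0.0
```

```bash
python3 - <<'E'
from h import *
np.set_printoptions(precision=4,suppress=True)
plan((*place(.048),.14,9.1),(*place(.048),.008,9.1))
d=save('top','t2.png'); W=world(d)
cv2.imwrite('pics/mix2.png',cv2.resize(d['pixels'][150:290,140:480,::-1],None,fx=2,fy=2))
for px in [(264,175),(308,179),(350,175),(258,229),(355,230),(440,236)]:
  try: print(px,fit(W,px))
  except Exception as e: print(px,'no fit')
E
```

```text
now t=13.57 [0.4818 0.3654 0.1393] yaw 9.1 width 0.0949 F [-0.4 -0.3 -0.6] grip 0.0
to [0.481  0.3637 0.14   9.1   ] turn [ 0. -0.  0.] shift [-0.052 -0.037 -0.025]
to [0.481  0.3637 0.008  9.1   ] turn [0. 0. 0.] shift [0.  0.  4.4]
(264, 175) no fit
(308, 179) [  0.6134  -0.0047   0.0209 -26.9951   0.0609 388.       1.4104]
(350, 175) [  0.6256  -0.1218   0.021   44.3906   0.0619 379.       1.1008]
(258, 229) [  0.4786   0.1324   0.021  -22.7582   0.0614 388.       1.0149]
(355, 230) [  0.4753  -0.1334   0.0211  36.9802   0.0607 383.       1.2825]
(440, 236) [  0.4643  -0.3678   0.0259  -3.2902   0.0612 392.       1.2601]
```

View pics/mix2.png

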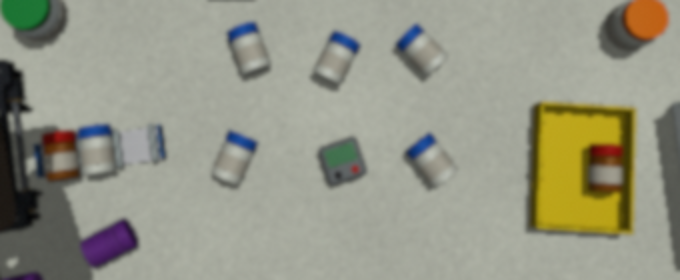

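Spent jar 1 sits in the tray at crop (605,167), and all five free jars are in place at crop (248,50), (335,60), (420,52), (234,158) and (430,160). Next I pick the second spent jar and carry it to the tray.

>>> drive_tool(series=[[[1,-0.05,-0.04,0.7,0,0,0],[1,0,0,1,0,0,0],[1,0,0,1,0,0,0],[1,0,0,0.8,0,0,0],[1,0,0,0.5,0,0,0],[1,0,0,0.38,0,0,0],[1,0,0,0,0,0,0],[-1,0,0,0,0,0,0]]])

```text
t: 14.62
position: [0.481, 0.3634, 0.0086]
tool_rot: [0.0, 0.649, 0.761, 0.001]
force: [0.3, 0.5, 0.4]
width: 0.0894
grasp_force: 0.0
```

>>> drive_tool(series=[[[-1,0,0,0,0,0,0],[-1,0,0,0,0,0,0],[-1,0,0,0,0,0,0],[-1,0,0,-0.4,0,0,0],[-1,0,0,-0.8,0,0,0],[-1,0,0,-1,0,0,0],[-1,0,0,-1,0,0,1],[-1,0,0,-0.87,0,0,1]]])

```text
t: 15.62
position: [0.4806, 0.3633, 0.132]
tool_rot: [0.0, 0.726, 0.688, 0.0]
force: [-0.3, -0.2, -0.4]
width: 0.0637
grasp_force: 30.0
```

>>> drive_tool(series=[[[-1,-0.8,0,0,0,0,0],[-1,-1,0.03,0,0,0,0],[-1,-1,0.03,0,0,0,0],[-1,-1,0.03,0,0,0,0],[-1,-1,0.03,0,0,0,0],[-1,-1,0.03,0,0,0,0],[-1,-1,0.03,0,0,0,0],[-1,-1,0.03,0,0,0,0]]])

```text
t: 16.62
position: [0.4748, 0.1283, 0.1308]
tool_rot: [0.0, 0.725, 0.689, 0.0]
force: [0.9, -0.5, -0.5]
width: 0.0642
grasp_force: 30.0
```

>>> drive_tool(series=[[[-1,-1,0.03,0,0,0,0],[-1,-1,0.03,0,0,0,0],[-1,-1,0.03,0,0,0,0],[-1,-1,0.03,0,0,0,0],[-1,-1,0.03,0,0,0,0],[-1,-1,0.03,0,0,0,0],[-1,-1,0.03,0,0,0,0],[-1,-1,0.03,0,0,0,0]]])

```text
t: 17.62
position: [0.4697, -0.1118, 0.1307]
tool_rot: [0.0, 0.725, 0.689, 0.0]
force: [-0.1, 0.2, -1.0]
width: 0.0638
grasp_force: 30.0
```

>>> drive_tool(series=[[[-1,-1,0.03,0,0,0,0],[-1,-1,0.03,0,0,0,0],[-1,-1,0.03,0,0,0,0],[-1,-1,0.03,0,0,0,0],[-1,-1,0.03,0,0,0,0],[-1,-1,0.03,0,0,0,0],[-1,-0.49,0.03,0,0,0,0],[-1,0,0,0,0,0,0]]])

```text
t: 18.62
position: [0.466, -0.3059, 0.1302]
tool_rot: [0.0, 0.725, 0.688, 0.0]
force: [-0.6, 0.6, -1.1]
width: 0.064
grasp_force: 30.0
```

>>> drive_tool(series=[[[-1,0,0,1,0,0,0],[-1,0,0,1,0,0,0],[-1,0,0,1,0,0,0],[-1,0,0,0.6,0,0,0],[-1,0,0,0.3,0,0,0],[-1,0,0,0,0,0,0],[1,0,0,0,0,0,0],[1,0,0,0,0,0,0]]])

```text
t: 19.62
position: [0.4665, -0.3058, 0.0138]
tool_rot: [0.001, 0.725, 0.689, 0.0]
force: [-0.7, -0.5, -0.2]
width: 0.078
grasp_force: 0.0
```

>>> drive_tool(series=[[[1,0,0,0,0,0,0],[1,0,0,-0.5,0,0,0],[1,0,0,-1,0,0,0],[1,0,0,-1,0,0,0],[1,0,0,-1,0,0,0],[1,0,0,-0.5,0,0,0]]])

```text
t: 20.38
position: [0.4665, -0.3058, 0.1353]
tool_rot: [0.001, 0.725, 0.689, 0.0]
force: [-0.9, 0.6, -0.5]
width: 0.0952
grasp_force: 0.0
```

```bash
cat >> h.py <<'E'
def look(fn,show=True):
    """blue-capped and red-capped jars found in the top view by cap colour, then fitted"""
    np.set_printoptions(precision=4,suppress=True)
    d=save('top',fn); W=world(d); I=d['pixels'].astype(int); out=[]
    H=cv2.cvtColor(d['pixels'],cv2.COLOR_RGB2HSV)
    m=((H[...,0]>100)&(H[...,0]<128)&(H[...,1]>130)&(H[...,2]>70)).astype(np.uint8)
    r=(((H[...,0]<6)|(H[...,0]>174))&(H[...,1]>140)&(H[...,2]>60)).astype(np.uint8)
    for col,mm in (('blue',m),('red',r)):
        k,l,s,ce=cv2.connectedComponentsWithStats(mm)
        for i in range(1,k):
            u,v=ce[i]
            if 25<s[i,4]<200 and 140<v<300 and 150<u<470:
                z=np.nanmedian(W[l==i][:,2])
                P=np.nanmedian(W[l==i],0); print(col,(int(u),int(v)),'n',s[i,4],'cap',P)
                try: u,v=int(u),int(v)+7; print('    ',fit(W,(u,v)))
                except Exception: print('     no fit')
    return d
E
python3 - <<'E'
from h import *
look('t3.png'); plan()
E
```

```text
blue (260, 164) n 52 cap [0.6486 0.1232 0.0406]
     [  0.6264   0.1146   0.0209  22.2212   0.0596 360.       1.3421]
blue (344, 168) n 56 cap [ 0.6403 -0.1013  0.041 ]
     [  0.6273  -0.1203   0.021   43.6444   0.0573 337.       1.1666]
blue (312, 170) n 52 cap [ 0.6353 -0.015   0.0406]
     [  0.614   -0.0049   0.0208 -27.6282   0.0603 377.       1.4124]
blue (186, 215) n 61 cap [0.5134 0.3138 0.0452]
     [  0.4883   0.3148   0.0252   8.8828   0.0606 450.       1.6295]
blue (260, 220) n 56 cap [0.5006 0.1221 0.0408]
     no fit
blue (350, 222) n 60 cap [ 0.4929 -0.116   0.0409]
     [  0.4765  -0.1327   0.0212  37.0006   0.0582 354.       1.063 ]
red (419, 224) n 43 cap [ 0.4879 -0.2993  0.0464]
     [  0.4651  -0.3042   0.0262   0.3762   0.0606 497.       4.2902]
now t=20.43 [ 0.4668 -0.3061  0.1362] yaw -2.9 width 0.0951 F [ 0.  -0.4  1.2] grip 0.0
```

```bash
sed -i 's/s=np.median(W/s=np.nanmedian(W/' h.py; python3 - <<'E'
from h import *
plan((.4755,-.1330,.1362,37),(.4755,-.1330,.006,37),(.4755,-.1330,.13,37),(*place(-.048),.13,9.15),(*place(-.048),.011,9.15))
E
```

```text
now t=20.43 [ 0.4668 -0.3061  0.1362] yaw -2.9 width 0.0951 F [ 0.  -0.4  1.2] grip 0.0
to [ 0.4755 -0.133   0.1362 37.    ] turn [ 0.02  0.03 -6.66] shift [4.434e+00 3.705e+00 1.000e-03]
to [ 4.755e-01 -1.330e-01  6.000e-03  3.700e+01] turn [ 0.  0. -0.] shift [0.   0.   4.34]
to [ 0.4755 -0.133   0.13   37.    ] turn [0. 0. 0.] shift [ 0.     0.    -4.133]
to [0.4962 0.2689 0.13   9.15  ] turn [0.   0.   4.64] shift [13.117  2.813  0.   ]
to [0.4962 0.2689 0.011  9.15  ] turn [0. 0. 0.] shift [0.    0.    3.967]
```

>>> drive_tool(series=[[[1,0,0,0,0,0,-0.95],[1,0,0,0,0,0,-0.95],[1,0,0,0,0,0,-0.95],[1,0,0,0,0,0,-0.95],[1,0,0,0,0,0,-0.95],[1,0,0,0,0,0,-0.95],[1,0,0,0,0,0,-0.95],[1,0.887,0.741,0,0,0,0]]])

```text
t: 21.42
position: [0.4677, -0.2717, 0.1322]
tool_rot: [-0.0, 0.447, 0.895, 0.0]
force: [1.0, 0.5, -0.5]
width: 0.0952
grasp_force: 0.0
```

>>> drive_tool(series=[[[1,0.887,0.741,0,0,0,0],[1,0.887,0.741,0,0,0,0],[1,0.887,0.741,0,0,0,0],[1,0.887,0.741,0,0,0,0],[1,0,0,0.7,0,0,0],[1,0,0,1,0,0,0],[1,0,0,1,0,0,0],[1,0,0,0.8,0,0,0]]])

```text
t: 22.42
position: [0.4744, -0.1322, 0.0265]
tool_rot: [-0.001, 0.446, 0.895, 0.0]
force: [-0.3, 0.0, -0.4]
width: 0.0948
grasp_force: 0.0
```

>>> drive_tool(series=[[[1,0,0,0.5,0,0,0],[1,0,0,0.34,0,0,0],[1,0,0,0,0,0,0],[-1,0,0,0,0,0,0],[-1,0,0,0,0,0,0],[-1,0,0,0,0,0,0],[-1,0,0,0,0,0,0],[-1,0,0,0,0,0,0]]])

```text
t: 23.42
position: [0.4752, -0.1325, 0.0031]
tool_rot: [0.0, 0.446, 0.895, 0.0]
force: [-0.5, -0.2, 5.3]
width: 0.0636
grasp_force: 30.0
```

>>> drive_tool(series=[[[-1,0,0,-0.4,0,0,0],[-1,0,0,-0.8,0,0,0],[-1,0,0,-1,0,0,0.8],[-1,0,0,-1,0,0,0.8],[-1,0,0,-0.93,0,0,0.8],[-1,0,0,0,0,0,0.8],[-1,0,0,0,0,0,0.8],[-1,0,0,0,0,0,0.64]]])

```text
t: 24.42
position: [0.4747, -0.1323, 0.1274]
tool_rot: [0.0, 0.65, 0.76, 0.0]
force: [-0.0, 0.2, -1.2]
width: 0.0638
grasp_force: 30.0
```

>>> drive_tool(series=[[[-1,0.8,0.2,0,0,0,0],[-1,1,0.2,0,0,0,0],[-1,1,0.2,0,0,0,0],[-1,1,0.2,0,0,0,0],[-1,1,0.2,0,0,0,0],[-1,1,0.2,0,0,0,0],[-1,1,0.2,0,0,0,0],[-1,1,0.2,0,0,0,0]]])

```text
t: 25.42
position: [0.485, 0.1072, 0.1273]
tool_rot: [0.0, 0.649, 0.761, 0.0]
force: [-0.6, 0.5, -0.6]
width: 0.064
grasp_force: 30.0
```

>>> drive_tool(series=[[[-1,1,0.2,0,0,0,0],[-1,1,0.2,0,0,0,0],[-1,1,0.2,0,0,0,0],[-1,1,0.2,0,0,0,0],[-1,1,0.2,0,0,0,0],[-1,0.32,0.2,0,0,0,0],[-1,0,0,0,0,0,0],[-1,0,0,0,0,0,0]]])

```text
t: 26.42
position: [0.4954, 0.2686, 0.1268]
tool_rot: [-0.0, 0.649, 0.761, -0.0]
force: [-0.1, 0.8, -1.1]
width: 0.0639
grasp_force: 30.0
```

```bash
python3 - <<'E'
from h import *
plan((*place(-.048),.13,9.15),(*place(-.048),.011,9.15))
E
```

```text
now t=26.43 [0.4954 0.2686 0.1268] yaw 9.1 width 0.0639 F [-0.1  0.8 -1.1] grip 30.0
to [0.4962 0.2689 0.13   9.15  ] turn [-0.    0.   -0.01] shift [ 0.006  0.03  -0.107]
to [0.4962 0.2689 0.011  9.15  ] turn [0. 0. 0.] shift [0.    0.    3.967]
```

>>> drive_tool(series=[[[-1,0,0.03,1,0,0,0],[-1,0,0,1,0,0,0],[-1,0,0,1,0,0,0],[-1,0,0,0.5,0,0,0],[-1,0,0,0.3,0,0,0],[-1,0,0,0.13,0,0,0],[-1,0,0,0,0,0,0],[0.9,0,0,0,0,0,0]]])

```text
t: 27.42
position: [0.4967, 0.2698, 0.0095]
tool_rot: [0.0, 0.649, 0.761, 0.001]
force: [0.9, -0.2, 0.2]
width: 0.0696
grasp_force: 0.0
```

>>> drive_tool(series=[[[1,0,0,0,0,0,0],[1,0,0,0,0,0,0],[1,0,0,-0.4,0,0,0],[1,0,0,-0.8,0,0,0],[1,0,0,-1,0,0,0],[1,0,0,-1,0,0,0],[1,0,0,-0.8,0,0,0],[1,0,0,0,0,0,0]]])

```text
t: 28.42
position: [0.497, 0.2699, 0.131]
tool_rot: [0.001, 0.649, 0.761, 0.002]
force: [0.1, 0.2, -0.8]
width: 0.095
grasp_force: 0.0
```

```bash
python3 - <<'E'
from h import *
look('t4.png')
plan((.4790,.1330,.13,-22.3),(.4790,.1330,.004,-22.3),(.4790,.1330,.13,-22.3),(*place(.048),.13,9.15),(*place(.048),.009,9.15))
E
```

```text
blue (260, 164) n 52 cap [0.6487 0.1248 0.0403]
     [  0.6266   0.1146   0.0208  20.9729   0.06   363.       1.3328]
blue (344, 168) n 55 cap [ 0.6407 -0.1013  0.0414]
     [  0.6272  -0.1205   0.0212  44.2401   0.0578 339.       0.9589]
blue (312, 170) n 52 cap [ 0.635 -0.015  0.041]
     [  0.6136  -0.0045   0.0209 -27.5594   0.0611 376.       1.3783]
blue (204, 212) n 58 cap [0.5212 0.2674 0.0449]
     [  0.4954   0.2671   0.0247   8.8883   0.0601 417.       1.771 ]
blue (260, 220) n 55 cap [0.5006 0.1202 0.0405]
     [  0.4788   0.1323   0.0208 -22.7335   0.0611 384.       0.9672]
red (420, 224) n 50 cap [ 0.4877 -0.3014  0.0456]
     [  0.4651  -0.3048   0.0262   0.2027   0.0606 485.       3.9922]
red (442, 225) n 59 cap [ 0.4875 -0.3619  0.046 ]
     [  0.4645  -0.3676   0.0262  -3.3007   0.0613 458.       5.0092]
now t=28.48 [0.4965 0.2697 0.1296] yaw 9.1 width 0.0949 F [-0.4 -0.7  0.5] grip 0.0
to [  0.479   0.133   0.13  -22.3  ] turn [ 0.01 -0.01  5.24] shift [-4.437  1.19  -0.012]
to [  0.479   0.133   0.004 -22.3  ] turn [0. 0. 0.] shift [0.  0.  4.2]
to [  0.479   0.133   0.13  -22.3  ] turn [0. 0. 0.] shift [ 0.   0.  -4.2]
to [0.481  0.3637 0.13   9.15  ] turn [ 0.    0.   -5.24] shift [7.581 1.288 0.   ]
to [0.481  0.3637 0.009  9.15  ] turn [ 0.  0. -0.] shift [0.    0.    4.033]
```

Both spent jars are in the tray, and the first blue jar sits in a1. Next jar D goes to a3.

>>> drive_tool(series=[[[1,0,0,0,0,0,0.873],[1,0,0,0,0,0,0.873],[1,0,0,0,0,0,0.873],[1,0,0,0,0,0,0.873],[1,0,0,0,0,0,0.873],[1,0,0,0,0,0,0.873],[1,-0.887,0.238,0,0,0,0],[1,-0.887,0.238,0,0,0,0]]])

```text
t: 29.48
position: [0.4886, 0.2143, 0.1276]
tool_rot: [-0.0, 0.83, 0.557, -0.001]
force: [0.2, 0.2, 0.2]
width: 0.0947
grasp_force: 0.0
```

>>> drive_tool(series=[[[1,-0.887,0.238,0,0,0,0],[1,-0.887,0.238,0,0,0,0],[1,-0.887,0.238,0,0,0,0],[1,0,0,0.7,0,0,0],[1,0,0,1,0,0,0],[1,0,0,1,0,0,0],[1,0,0,0.7,0,0,0],[1,0,0,0.5,0,0,0]]])

```text
t: 30.48
position: [0.4782, 0.1329, 0.0102]
tool_rot: [-0.0, 0.831, 0.557, -0.001]
force: [0.3, -0.0, -0.3]
width: 0.095
grasp_force: 0.0
```

>>> drive_tool(series=[[[1,0,0,0.28,0,0,0],[1,0,0,0,0,0,0],[-1,0,0,0,0,0,0],[-1,0,0,0,0,0,0],[-1,0,0,0,0,0,0],[-1,0,0,0,0,0,0],[-1,0,0,0,0,0,0]]])

```text
t: 31.35
position: [0.479, 0.133, 0.0037]
tool_rot: [0.0, 0.83, 0.557, 0.0]
force: [0.1, -0.0, 5.1]
width: 0.0637
grasp_force: 30.0
```

>>> drive_tool(series=[[[-1,0,0,-0.4,0,0,0],[-1,0,0,-0.8,0,0,0],[-1,0,0,-1,0,0,-0.873],[-1,0,0,-1,0,0,-0.873],[-1,0,0,-1,0,0,-0.873],[-1,0,0,0,0,0,-0.873],[-1,0,0,0,0,0,-0.873],[-1,0,0,0,0,0,-0.875]]])

```text
t: 32.35
position: [0.4787, 0.133, 0.1301]
tool_rot: [0.0, 0.647, 0.762, 0.0]
force: [1.0, 0.8, -0.7]
width: 0.0641
grasp_force: 30.0
```

>>> drive_tool(series=[[[-1,0.9,0.16,0,0,0,0],[-1,1,0.16,0,0,0,0],[-1,1,0.16,0,0,0,0],[-1,1,0.16,0,0,0,0],[-1,1,0.16,0,0,0,0],[-1,1,0.16,0,0,0,0],[-1,1,0.16,0,0,0,0],[-1,0.68,0.17,0,0,0,0]]])

```text
t: 33.35
position: [0.4807, 0.3648, 0.13]
tool_rot: [0.0, 0.648, 0.761, 0.0]
force: [0.0, 0.1, -1.7]
width: 0.0639
grasp_force: 30.0
```

>>> drive_tool(series=[[[-1,0,0,0,0,0,0],[-1,0,0,0,0,0,0]]])

```text
t: 33.6
position: [0.4809, 0.363, 0.1295]
tool_rot: [-0.0, 0.649, 0.761, -0.0]
force: [-0.4, 0.4, -0.6]
width: 0.0639
grasp_force: 30.0
```

```bash
python3 - <<'E'
from h import *
plan((*place(.048),.13,9.15),(*place(.048),.009,9.15))
E
```

```text
now t=33.60 [0.4809 0.363  0.1295] yaw 9.1 width 0.0639 F [-0.4  0.4 -0.6] grip 30.0
to [0.481  0.3637 0.13   9.15  ] turn [-0.  0. -0.] shift [ 0.023  0.008 -0.018]
to [4.810e-01 3.637e-01 9.000e-03 9.150e+00] turn [0. 0. 0.] shift [0.    0.    4.033]
```

>>> drive_tool(series=[[[-1,0.02,0,1,0,0,0],[-1,0,0,1,0,0,0],[-1,0,0,1,0,0,0],[-1,0,0,0.6,0,0,0],[-1,0,0,0.3,0,0,0],[-1,0,0,0.11,0,0,0],[-1,0,0,0,0,0,0],[0.9,0,0,0,0,0,0]]])

```text
t: 34.6
position: [0.4813, 0.3645, 0.0099]
tool_rot: [0.0, 0.649, 0.761, 0.001]
force: [-0.1, 0.1, 0.1]
width: 0.0696
grasp_force: 0.0
```

>>> drive_tool(series=[[[1,0,0,0,0,0,0],[1,0,0,0,0,0,0],[1,0,0,-0.4,0,0,0],[1,0,0,-0.8,0,0,0],[1,0,0,-1,0,0,0],[1,0,0,-1,0,0,0],[1,-0.8,0,-1,0,0,0],[1,-1,0,-1,0,0,0]]])

```text
t: 35.6
position: [0.4893, 0.3107, 0.1669]
tool_rot: [0.0, 0.648, 0.762, 0.0]
force: [0.3, -0.3, 0.2]
width: 0.0952
grasp_force: 0.0
```

>>> drive_tool(series=[[[1,-0.8,0,-1,0,0,0],[1,0,0,0,0,0,0],[1,0,0,0,0,0,0]]])

```text
t: 35.98
position: [0.493, 0.2875, 0.1949]
tool_rot: [-0.0, 0.649, 0.761, -0.0]
force: [0.2, 0.4, -0.7]
width: 0.0952
grasp_force: 0.0
```

```bash
cat >> h.py <<'E'
def rack(fn):
    """wrist view: fits of the jars of the three rows at their nominal places, in the rack frame (mm)"""
    np.set_printoptions(precision=4,suppress=True)
    c=save('wrist',fn); W=world(c); a=np.radians(RY)
    for Y,z in ((-.048,.0263),(0,.0263),(.048,.0263),(-.024,.0635),(.024,.0635),(0,.1)):
        u,v=proj(c,np.r_[place(Y),z+.022]).round().astype(int)
        try:
            f=fit(W,(u,v),z,a,rad=60); d=f[:2]-RC
            print('slot y %3d z %3d'%(Y*1e3,z*1e3),(u,v),'at x %.1f y %.1f z %.1f yaw %.1f'%(1e3*(d@[np.cos(a),np.sin(a)]),1e3*(d@[-np.sin(a),np.cos(a)]),1e3*f[2],f[3]-RY),'L %.3f cost %.2f'%(f[4],f[6]))
        except Exception: print('slot y %3d z %3d'%(Y*1e3,z*1e3),(u,v),'none')
    return c
E
python3 - <<'E'
from h import *
rack('w5.png'); look('t5.png')
plan((.6263,.1150,.13,21.4),(.6263,.1150,.004,21.4),(.6263,.1150,.15,21.4),(*place(-.024),.15,9.15),(*place(-.024),.046,9.15))
E
```

```text
slot y -48 z  26 (np.int64(319), np.int64(206)) at x 0.1 y -48.1 z 26.5 yaw 0.2 L 0.061 cost 0.26
slot y   0 z  26 (np.int64(319), np.int64(161)) at x 0.4 y -0.0 z 26.7 yaw -0.0 L 0.061 cost 0.24
slot y  48 z  26 (np.int64(319), np.int64(113)) at x -0.3 y 48.0 z 26.4 yaw -0.1 L 0.060 cost 0.25
slot y -24 z  63 (np.int64(319), np.int64(191)) none
slot y  24 z  63 (np.int64(319), np.int64(139)) none
slot y   0 z 100 (np.int64(319), np.int64(172)) none
blue (260, 164) n 52 cap [0.649  0.1232 0.0406]
     [  0.6265   0.1146   0.0209  21.584    0.0602 366.       1.2572]
blue (344, 168) n 56 cap [ 0.6406 -0.1012  0.0411]
     [  0.6272  -0.1202   0.0211  43.7396   0.0572 336.       1.0184]
blue (312, 170) n 52 cap [ 0.6352 -0.015   0.041 ]
     [  0.6138  -0.0049   0.021  -27.0288   0.061  374.       1.4216]
blue (204, 212) n 57 cap [0.5203 0.2682 0.0448]
     [  0.4949   0.27     0.0259  12.6886   0.0604 573.       6.0626]
blue (187, 215) n 50 cap [0.5131 0.3137 0.0449]
     [  0.488    0.3128   0.0252   6.2563   0.0602 470.       6.2853]
red (419, 224) n 51 cap [ 0.4879 -0.3006  0.0455]
     [  0.4651  -0.304    0.0262   0.815    0.0604 494.       4.2109]
red (442, 225) n 58 cap [ 0.4874 -0.3627  0.0454]
     [  0.4643  -0.368    0.0262  -3.8211   0.0612 466.       5.3893]
now t=36.08 [0.4927 0.2877 0.1942] yaw 9.2 width 0.0953 F [ 0.6 -0.3  0.1] grip 0.0
to [ 0.6263  0.115   0.13   21.4   ] turn [-0.01  0.   -2.04] shift [-6.985  2.046  2.14 ]
to [ 0.6263  0.115   0.004  21.4   ] turn [0. 0. 0.] shift [0.  0.  4.2]
to [ 0.6263  0.115   0.15   21.4   ] turn [0. 0. 0.] shift [ 0.     0.    -4.867]
to [0.4924 0.2926 0.15   9.15  ] turn [0.   0.   2.04] shift [ 6.555 -3.465  0.   ]
to [0.4924 0.2926 0.046  9.15  ] turn [0. 0. 0.] shift [0.    0.    3.467]
```

The bottom row is within 0.5 mm. Jar A is next, and I'll grip it 5 mm above centre so the fingertips clear the lower jars. I'll also open the fingers less because the tip box is close.

>>> drive_tool(series=[[[0.7,0,0,0.7,0,0,-1],[0.7,0,0,0.7,0,0,-1],[0.7,-0.985,0.292,0.74,0,0,0],[0.7,-1,0.292,0,0,0,0],[0.7,-1,0.292,0,0,0,0],[0.7,-1,0.292,0,0,0,0],[0.7,-1,0.292,0,0,0,0],[0.7,-1,0.292,0,0,0,0]]])

```text
t: 37.08
position: [0.6072, 0.1386, 0.1297]
tool_rot: [-0.001, 0.565, 0.825, -0.001]
force: [0.3, 0.3, 0.0]
width: 0.0808
grasp_force: 0.0
```

>>> drive_tool(series=[[[0.7,-1,0.292,0,0,0,0],[0.7,0,0,0,0,0,0],[0.7,0,0,0,0,0,0]]])

```text
t: 37.45
position: [0.6253, 0.1147, 0.1301]
tool_rot: [-0.001, 0.565, 0.825, -0.0]
force: [0.1, 1.2, -0.4]
width: 0.081
grasp_force: 0.0
```

```bash
python3 - <<'E'
from h import *
c=save('wrist','w6.png')
W=world(c); plan((.6265,.1152,.13,21.4),(.6265,.1152,.009,21.4))
d=dict(np.load('pics/t5.npz')); Wd=world(d); H=cv2.cvtColor(d['pixels'],cv2.COLOR_RGB2HSV)
m=(H[...,0]<20)&(H[...,1]>150); m[:,:230]=0; m[:,290:]=0; m[160:]=0; m[:100]=0; P=Wd[m]; print(cv2.boxPoints(cv2.minAreaRect(P[:,:2].astype(np.float32)*1000)))
E
```

```text
now t=37.50 [0.6253 0.1149 0.1303] yaw 21.2 width 0.0808 F [ 0.5  0.9 -0.8] grip 0.0
to [ 0.6265  0.1152  0.13   21.4   ] turn [-0.01 -0.01 -0.03] shift [-0.006  0.041  0.011]
to [6.265e-01 1.152e-01 9.000e-03 2.140e+01] turn [0. 0. 0.] shift [0.    0.    4.033]
[[706.83704 106.6582 ]
 [793.22266  98.73212]
 [799.432   166.40652]
 [713.0464  174.33261]]
```

>>> drive_tool(series=[[[0.7,0,0.04,0.8,0,0,-0.03],[0.7,0,0,1,0,0,0],[0.7,0,0,1,0,0,0],[0.7,0,0,0.6,0,0,0],[0.7,0,0,0.4,0,0,0],[0.7,0,0,0.24,0,0,0],[0.7,0,0,0,0,0,0],[-1,0,0,0,0,0,0]]])

```text
t: 38.5
position: [0.6275, 0.1143, 0.0104]
tool_rot: [0.0, 0.564, 0.826, 0.0]
force: [-0.6, 1.5, 0.3]
width: 0.0753
grasp_force: 0.0
```

>>> drive_tool(series=[[[-1,0,0,0,0,0,0],[-1,0,0,0,0,0,0],[-1,0,0,0,0,0,0],[-1,0,0,-0.4,0,0,0],[-1,0,0,-0.8,0,0,0],[-1,0,0,-1,0,0,0],[-1,0,0,-1,0,0,1],[-1,0,0,-1,0,0,1.0]]])

```text
t: 39.5
position: [0.6269, 0.1143, 0.1372]
tool_rot: [-0.0, 0.649, 0.761, 0.0]
force: [0.4, 0.4, -1.1]
width: 0.0638
grasp_force: 30.0
```

>>> drive_tool(series=[[[-1,0.93,-0.495,-0.5,0,0,0.04],[-1,0.935,-0.495,0,0,0,0],[-1,0.935,-0.495,0,0,0,0],[-1,0.935,-0.495,0,0,0,0],[-1,0.935,-0.495,0,0,0,0],[-1,0.935,-0.495,0,0,0,0],[-1,0.935,-0.495,0,0,0,0],[-1,0,0,0,0,0,0]]])

```text
t: 40.5
position: [0.4922, 0.2928, 0.1513]
tool_rot: [-0.0, 0.648, 0.762, 0.0]
force: [0.3, -0.4, -1.0]
width: 0.0636
grasp_force: 30.0
```

>>> drive_tool(series=[[[-1,0,0,0,0,0,0]]])

```text
t: 40.62
position: [0.4937, 0.2914, 0.1511]
tool_rot: [0.0, 0.649, 0.761, 0.0]
force: [1.1, -0.2, 0.2]
width: 0.0637
grasp_force: 30.0
```

```bash
python3 - <<'E'
from h import *
plan((*place(-.024),.15,9.15),(*place(-.024),.051,9.15))
E
```

```text
now t=40.62 [0.4937 0.2914 0.1511] yaw 9.1 width 0.0637 F [ 1.1 -0.2  0.2] grip 30.0
to [0.4924 0.2926 0.15   9.15  ] turn [ 0.   -0.   -0.01] shift [ 0.048 -0.034  0.036]
to [0.4924 0.2926 0.051  9.15  ] turn [ 0.  0. -0.] shift [0.  0.  3.3]
```

>>> drive_tool(series=[[[-1,0.03,-0.03,1,0,0,0],[-1,0,0,1,0,0,0],[-1,0,0,0.6,0,0,0],[-1,0,0,0.3,0,0,0],[-1,0,0,0.2,0,0,0],[-1,0,0,0.14,0,0,0],[-1,0,0,0.1,0,0,0],[-1,0,0,0,0,0,0]]])

```text
t: 41.62
position: [0.4928, 0.2922, 0.0517]
tool_rot: [0.0, 0.649, 0.761, 0.0]
force: [-0.6, -4.7, 9.4]
width: 0.0639
grasp_force: 30.0
```

>>> drive_tool(series=[[[0.8,0,0,0,0,0,0],[0.8,0,0,0,0,0,0],[0.8,0,0,0,0,0,0],[0.8,0,0,-0.4,0,0,0],[0.8,0,0,-0.8,0,0,0],[0.8,0,0,-1,0,0,0],[0.8,0,0,-1,0,0,0],[0.8,0,0,-1,0,0,0]]])

```text
t: 42.62
position: [0.4923, 0.2923, 0.1784]
tool_rot: [0.0, 0.649, 0.761, 0.0]
force: [0.3, -0.5, -0.4]
width: 0.0858
grasp_force: 0.0
```

>>> drive_tool(series=[[[0.7,0,0,-0.8,0,0,0],[0.7,0,0,0,0,0,0],[0.7,0,0,0,0,0,0]]])

```text
t: 43.0
position: [0.492, 0.2922, 0.2001]
tool_rot: [-0.0, 0.649, 0.761, -0.0]
force: [-0.6, 1.1, -0.7]
width: 0.0813
grasp_force: 0.0
```

```bash
python3 - <<'E'
from h import *
rack('w7.png'); look('t7.png')
plan((.6137,-.0045,.15,-27),(.6137,-.0045,.009,-27),(.6137,-.0045,.15,-27),(*place(.024),.15,9.15),(*place(.024),.051,9.15))
E
```

```text
slot y -48 z  26 (np.int64(319), np.int64(209)) at x 0.2 y -47.9 z 26.5 yaw -1.2 L 0.061 cost 0.24
slot y   0 z  26 (np.int64(319), np.int64(165)) at x 0.2 y -0.3 z 26.5 yaw 0.3 L 0.060 cost 0.27
slot y  48 z  26 (np.int64(319), np.int64(118)) at x -0.1 y 48.1 z 26.4 yaw -0.2 L 0.061 cost 0.25
slot y -24 z  63 (np.int64(319), np.int64(195)) at x -0.0 y -24.0 z 63.3 yaw 0.0 L 0.061 cost 0.23
slot y  24 z  63 (np.int64(320), np.int64(144)) none
slot y   0 z 100 (np.int64(320), np.int64(176)) none
blue (344, 168) n 55 cap [ 0.6408 -0.1013  0.0414]
     [  0.6276  -0.1204   0.0211  43.3563   0.0574 334.       0.9718]
blue (312, 170) n 52 cap [ 0.6353 -0.015   0.0407]
     [  0.6137  -0.0046   0.021  -27.3311   0.0609 378.       1.4016]
blue (195, 213) n 129 cap [0.5165 0.2834 0.0701]
     [  0.4957   0.2715   0.0261   5.0466   0.0604 225.       6.7912]
red (419, 224) n 51 cap [ 0.4879 -0.3013  0.0467]
     [  0.4651  -0.3043   0.0261   0.3408   0.0606 493.       4.2819]
red (442, 225) n 59 cap [ 0.4875 -0.3619  0.0462]
     [  0.4643  -0.3678   0.0263  -3.6745   0.0614 459.       5.3182]
now t=43.10 [0.492  0.2922 0.1996] yaw 9.1 width 0.0809 F [ 0.5  0.6 -0.7] grip 0.0
to [  0.6137  -0.0045   0.15   -27.    ] turn [-0.01  0.01  6.01] shift [-6.969  8.103  1.653]
to [  0.6137  -0.0045   0.009  -27.    ] turn [0. 0. 0.] shift [0.  0.  4.7]
to [  0.6137  -0.0045   0.15   -27.    ] turn [0. 0. 0.] shift [ 0.   0.  -4.7]
to [0.4848 0.34   0.15   9.15  ] turn [ 0.    0.   -6.03] shift [12.02  -2.416  0.   ]
to [0.4848 0.34   0.051  9.15  ] turn [0. 0. 0.] shift [0.  0.  3.3]
```

Jar A is seated at b1 to within 0.1 mm. Jar B goes to b2.

>>> drive_tool(series=[[[0.7,0,0,0,0,0,1],[0.7,0,0,0,0,0,1],[0.7,0,0,0,0,0,1],[0.7,0,0,0,0,0,1],[0.7,0,0,0,0,0,1],[0.7,0,0,0,0,0,1],[0.7,-0.774,0.9,0,0,0,0],[0.7,-0.774,0.9,0,0,0,0]]])

```text
t: 44.1
position: [0.5195, 0.2259, 0.1996]
tool_rot: [-0.0, 0.852, 0.524, -0.001]
force: [-0.2, 0.1, 0.7]
width: 0.0808
grasp_force: 0.0
```

>>> drive_tool(series=[[[0.7,-0.774,0.9,0,0,0,0],[0.7,-0.774,0.9,0,0,0,0],[0.7,-0.774,0.9,0,0,0,0],[0.7,-0.774,0.9,0,0,0,0],[0.7,-0.774,0.9,0,0,0,0],[0.7,-0.774,0.9,0,0,0,0],[0.7,-0.774,0.9,0,0,0,0],[0.7,0,0,0.65,0,0,0]]])

```text
t: 45.1
position: [0.6155, -0.0063, 0.1807]
tool_rot: [0.0, 0.853, 0.522, 0.0]
force: [-0.5, 0.9, -0.4]
width: 0.0808
grasp_force: 0.0
```

>>> drive_tool(series=[[[0.7,0,0,1,0,0,0],[0.7,0,0,1,0,0,0],[0.7,0,0,0,0,0,0],[0.7,0,0,0,0,0,0]]])

```text
t: 45.6
position: [0.6148, -0.004, 0.1216]
tool_rot: [0.0, 0.852, 0.523, 0.0]
force: [0.7, -0.4, 0.5]
width: 0.0808
grasp_force: 0.0
```

```bash
python3 - <<'E'
from h import *
plan((.6137,-.0041,.009,-27.2))
E
```

```text
now t=45.60 [ 0.6148 -0.004   0.1216] yaw -26.9 width 0.0808 F [ 0.7 -0.4  0.5] grip 0.0
to [ 6.137e-01 -4.100e-03  9.000e-03 -2.720e+01] turn [ 0.   -0.    0.05] shift [-0.019 -0.032  3.753]
```

>>> drive_tool(series=[[[0.7,-0.02,-0.03,0.8,0,0,0.05],[0.7,0,0,1,0,0,0],[0.7,0,0,0.9,0,0,0],[0.7,0,0,0.5,0,0,0],[0.7,0,0,0.35,0,0,0],[0.7,0,0,0.2,0,0,0],[0.7,0,0,0,0,0,0],[-1,0,0,0,0,0,0]]])

```text
t: 46.6
position: [0.6137, -0.0042, 0.0091]
tool_rot: [0.0, 0.854, 0.521, 0.0]
force: [-1.2, -0.2, -0.8]
width: 0.0752
grasp_force: 0.0
```

>>> drive_tool(series=[[[-1,0,0,0,0,0,0],[-1,0,0,0,0,0,0],[-1,0,0,0,0,0,0],[-1,0,0,-0.4,0,0,0],[-1,0,0,-0.8,0,0,0],[-1,0,0,-1,0,0,-0.86],[-1,0,0,-1,0,0,-0.87],[-1,0,0,-1,0,0,-0.87]]])

```text
t: 47.6
position: [0.6132, -0.0041, 0.1361]
tool_rot: [-0.0, 0.774, 0.633, 0.0]
force: [-0.4, 0.0, -1.0]
width: 0.0638
grasp_force: 30.0
```

>>> drive_tool(series=[[[-1,0,0,-0.5,0,0,-0.87],[-1,0,0,0,0,0,-0.87],[-1,0,0,0,0,0,-0.87],[-1,0,0,0,0,0,-0.87],[-1,0.92,-0.186,0,0,0,0],[-1,0.925,-0.186,0,0,0,0],[-1,0.925,-0.186,0,0,0,0],[-1,0.925,-0.186,0,0,0,0]]])

```text
t: 48.6
position: [0.573, 0.1025, 0.1501]
tool_rot: [-0.0, 0.648, 0.762, 0.0]
force: [0.3, 0.6, -1.1]
width: 0.0637
grasp_force: 30.0
```

>>> drive_tool(series=[[[-1,0.925,-0.186,0,0,0,0],[-1,0.925,-0.186,0,0,0,0],[-1,0.925,-0.186,0,0,0,0],[-1,0.925,-0.186,0,0,0,0],[-1,0.925,-0.186,0,0,0,0],[-1,0.925,-0.186,0,0,0,0],[-1,0.925,-0.186,0,0,0,0],[-1,0.925,-0.186,0,0,0,0]]])

```text
t: 49.6
position: [0.4932, 0.3144, 0.1501]
tool_rot: [0.0, 0.648, 0.762, 0.0]
force: [0.4, 0.3, -0.7]
width: 0.0638
grasp_force: 30.0
```

>>> drive_tool(series=[[[-1,0.925,-0.186,0,0,0,0],[-1,0,0,0,0,0,0],[-1,0,0,0,0,0,0]]])

```text
t: 49.98
position: [0.4838, 0.3397, 0.1498]
tool_rot: [0.0, 0.648, 0.762, 0.0]
force: [0.3, 0.4, -0.8]
width: 0.0637
grasp_force: 30.0
```

```bash
python3 - <<'E'
from h import *
plan((*place(.024),.15,9.15),(*place(.024),.052,9.15))
E
```

```text
now t=49.98 [0.4838 0.3397 0.1498] yaw 9.3 width 0.0637 F [ 0.3  0.4 -0.8] grip 30.0
to [0.4848 0.34   0.15   9.15  ] turn [0.   0.   0.02] shift [ 0.005  0.034 -0.005]
to [0.4848 0.34   0.052  9.15  ] turn [0. 0. 0.] shift [0.    0.    3.267]
```

>>> drive_tool(series=[[[-1,0,0.03,1,0,0,0.02],[-1,0,0,1,0,0,0],[-1,0,0,0.6,0,0,0],[-1,0,0,0.3,0,0,0],[-1,0,0,0.2,0,0,0],[-1,0,0,0.1,0,0,0],[-1,0,0,0.06,0,0,0],[-1,0,0,0,0,0,0]]])

```text
t: 50.98
position: [0.4847, 0.3403, 0.052]
tool_rot: [0.0, 0.648, 0.761, 0.0]
force: [-0.2, -0.0, -0.9]
width: 0.0638
grasp_force: 30.0
```

>>> drive_tool(series=[[[0.8,0,0,0,0,0,0],[0.8,0,0,0,0,0,0],[0.8,0,0,0,0,0,0],[0.8,0,0,-0.4,0,0,0],[0.8,0,0,-0.8,0,0,0],[0.8,0,0,-1,0,0,0],[0.8,0,0,-1,0,0,0],[0.8,0,0,-1,0,0,0]]])

```text
t: 51.98
position: [0.4846, 0.3402, 0.1797]
tool_rot: [0.0, 0.649, 0.761, 0.0]
force: [-0.2, 0.3, -0.3]
width: 0.0857
grasp_force: 0.0
```

>>> drive_tool(series=[[[0.7,-0.7,0,-0.8,0,0,0],[0.7,-0.9,0,0,0,0,0],[0.7,0,0,0,0,0,0],[0.7,0,0,0,0,0,0]]])

```text
t: 52.48
position: [0.4922, 0.2932, 0.2021]
tool_rot: [-0.0, 0.649, 0.761, 0.0]
force: [0.1, -0.1, -0.8]
width: 0.081
grasp_force: 0.0
```

```bash
python3 - <<'E'
from h import *
rack('w8.png'); look('t8.png')
plan((.6265,-.1210,.2,43.8),(.6265,-.1210,.009,43.8),(.6265,-.1210,.18,43.8),(*place(0),.18,9.15),(*place(0),.09,9.15))
E
```

```text
slot y -48 z  26 (np.int64(319), np.int64(210)) at x 0.1 y -47.4 z 26.7 yaw -0.2 L 0.060 cost 0.25
slot y   0 z  26 (np.int64(319), np.int64(166)) at x 0.7 y 4.5 z 27.4 yaw -1.1 L 0.061 cost 0.33
slot y  48 z  26 (np.int64(319), np.int64(119)) at x -0.5 y 47.7 z 26.6 yaw 0.1 L 0.061 cost 0.29
slot y -24 z  63 (np.int64(319), np.int64(196)) at x -0.3 y -24.1 z 63.3 yaw 0.0 L 0.061 cost 0.26
slot y  24 z  63 (np.int64(319), np.int64(145)) at x -0.5 y 24.0 z 63.3 yaw 0.1 L 0.061 cost 0.23
slot y   0 z 100 (np.int64(319), np.int64(177)) none
blue (344, 168) n 55 cap [ 0.6405 -0.1015  0.041 ]
     [  0.6268  -0.1209   0.0212  43.6473   0.0591 338.       1.031 ]
blue (196, 212) n 118 cap [0.5185 0.279  0.0738]
     [  0.4959   0.2684   0.0253   9.3513   0.0586 230.       4.3158]
red (420, 224) n 50 cap [ 0.4878 -0.3011  0.0469]
     [  0.4651  -0.3045   0.0262   0.0455   0.0606 495.       4.1185]
red (442, 225) n 58 cap [ 0.4875 -0.3631  0.0451]
     [  0.4645  -0.368    0.0262  -2.6396   0.0613 469.       5.5695]
now t=52.58 [0.4921 0.2934 0.2017] yaw 9.2 width 0.0804 F [-0.4 -0.1  0.7] grip 0.0
to [ 0.6265 -0.121   0.2    43.8   ] turn [-0.   -0.   -5.77] shift [-13.071  -6.328   0.058]
to [ 0.6265 -0.121   0.009  43.8   ] turn [0. 0. 0.] shift [0.    0.    6.367]
to [ 0.6265 -0.121   0.18   43.8   ] turn [0. 0. 0.] shift [ 0.   0.  -5.7]
to [0.4886 0.3163 0.18   9.15  ] turn [0.   0.   5.78] shift [15.122 -2.22   0.   ]
to [0.4886 0.3163 0.09   9.15  ] turn [0. 0. 0.] shift [0. 0. 3.]
```

Both second-row jars are within 0.6 mm. The last jar, C, goes to the peak.

>>> drive_tool(series=[[[0.7,0,0,0,0,0,-0.962],[0.7,0,0,0,0,0,-0.962],[0.7,0,0,0,0,0,-0.962],[0.7,0,0,0,0,0,-0.962],[0.7,0,0,0,0,0,-0.962],[0.7,0,0,0,0,0,-0.962],[0.7,-0.934,-0.452,0,0,0,0],[0.7,-0.934,-0.452,0,0,0,0]]])

```text
t: 53.58
position: [0.5114, 0.2338, 0.2015]
tool_rot: [-0.0, 0.392, 0.92, -0.0]
force: [-0.1, 0.7, 0.1]
width: 0.0808
grasp_force: 0.0
```

>>> drive_tool(series=[[[0.7,-0.934,-0.452,0,0,0,0],[0.7,-0.934,-0.452,0,0,0,0],[0.7,-0.934,-0.452,0,0,0,0],[0.7,-0.934,-0.452,0,0,0,0],[0.7,-0.934,-0.452,0,0,0,0],[0.7,-0.934,-0.452,0,0,0,0],[0.7,-0.934,-0.452,0,0,0,0],[0.7,-0.934,-0.452,0,0,0,0]]])

```text
t: 54.58
position: [0.5886, -0.0036, 0.2015]
tool_rot: [-0.0, 0.392, 0.92, 0.0]
force: [0.1, -0.2, -0.2]
width: 0.0803
grasp_force: 0.0
```

>>> drive_tool(series=[[[0.7,-0.934,-0.452,0,0,0,0],[0.7,-0.934,-0.452,0,0,0,0],[0.7,-0.934,-0.452,0,0,0,0],[0.7,-0.934,-0.452,0,0,0,0],[0.7,0,0,0.7,0,0,0],[0.7,0,0,1,0,0,0],[0.7,0,0,1,0,0,0],[0.7,0,0,0,0,0,0]]])

```text
t: 55.58
position: [0.6258, -0.1209, 0.1187]
tool_rot: [-0.002, 0.392, 0.92, -0.0]
force: [-0.9, -0.1, 0.6]
width: 0.0812
grasp_force: 0.0
```

>>> drive_tool(series=[[[0.7,0,0,0,0,0,0]]])

```text
t: 55.7
position: [0.6272, -0.1215, 0.1216]
tool_rot: [0.0, 0.392, 0.92, 0.0]
force: [-0.4, 0.3, -0.1]
width: 0.0804
grasp_force: 0.0
```

```bash
python3 - <<'E'
from h import *
plan((.6262,-.1208,.009,43.8))
E
```

```text
now t=55.70 [ 0.6272 -0.1215  0.1216] yaw 43.8 width 0.0804 F [-0.4  0.3 -0.1] grip 0.0
to [ 6.262e-01 -1.208e-01  9.000e-03  4.380e+01] turn [0.01 0.01 0.  ] shift [ 0.04  -0.008  3.754]
```

>>> drive_tool(series=[[[0.7,0.02,0,0.8,0,0,0],[0.7,0,0,1,0,0,0],[0.7,0,0,0.9,0,0,0],[0.7,0,0,0.5,0,0,0],[0.7,0,0,0.35,0,0,0],[0.7,0,0,0.2,0,0,0],[0.7,0,0,0,0,0,0],[-1,0,0,0,0,0,0]]])

```text
t: 56.7
position: [0.6265, -0.1214, 0.0088]
tool_rot: [0.0, 0.393, 0.92, 0.0]
force: [-0.6, 0.2, -0.3]
width: 0.0751
grasp_force: 0.0
```

>>> drive_tool(series=[[[-1,0,0,0,0,0,0],[-1,0,0,0,0,0,0],[-1,0,0,0,0,0,0],[-1,0,0,-0.4,0,0,0],[-1,0,0,-0.8,0,0,0],[-1,0,0,-1,0,0,0.825],[-1,0,0,-1,0,0,0.825],[-1,0,0,-1,0,0,0.825]]])

```text
t: 57.7
position: [0.6259, -0.1213, 0.1357]
tool_rot: [-0.0, 0.509, 0.861, 0.0]
force: [0.6, 0.5, -0.7]
width: 0.064
grasp_force: 30.0
```

>>> drive_tool(series=[[[-1,0,0,-1,0,0,0.825],[-1,0,0,-0.5,0,0,0.825],[-1,0,0,0,0,0,0.825],[-1,0,0,0,0,0,0.825],[-1,0.945,-0.139,0,0,0,0],[-1,0.945,-0.139,0,0,0,0],[-1,0.945,-0.139,0,0,0,0],[-1,0.945,-0.139,0,0,0,0]]])

```text
t: 58.7
position: [0.5912, -0.0112, 0.1798]
tool_rot: [-0.0, 0.649, 0.761, 0.0]
force: [0.3, -0.2, -0.9]
width: 0.0639
grasp_force: 30.0
```

>>> drive_tool(series=[[[-1,0.945,-0.139,0,0,0,0],[-1,0.945,-0.139,0,0,0,0],[-1,0.945,-0.139,0,0,0,0],[-1,0.945,-0.139,0,0,0,0],[-1,0.945,-0.139,0,0,0,0],[-1,0.945,-0.139,0,0,0,0],[-1,0.945,-0.139,0,0,0,0],[-1,0.945,-0.139,0,0,0,0]]])

```text
t: 59.7
position: [0.5223, 0.2075, 0.1798]
tool_rot: [0.0, 0.649, 0.761, 0.0]
force: [-0.2, 0.1, -0.7]
width: 0.0636
grasp_force: 30.0
```

>>> drive_tool(series=[[[-1,0.945,-0.139,0,0,0,0],[-1,0.945,-0.139,0,0,0,0],[-1,0.945,-0.139,0,0,0,0],[-1,0.945,-0.139,0,0,0,0],[-1,0,0,0,0,0,0],[-1,0,0,0,0,0,0]]])

```text
t: 60.45
position: [0.4883, 0.3155, 0.1795]
tool_rot: [0.0, 0.649, 0.761, -0.0]
force: [0.4, 0.0, -1.4]
width: 0.0636
grasp_force: 30.0
```

```bash
python3 - <<'E'
from h import *
plan((*place(0),.18,9.15),(*place(0),.0895,9.15))
E
```

```text
now t=60.45 [0.4883 0.3155 0.1795] yaw 9.1 width 0.0636 F [ 0.4  0.  -1.4] grip 30.0
to [0.4886 0.3163 0.18   9.15  ] turn [-0.  0. -0.] shift [ 0.024  0.013 -0.018]
to [0.4886 0.3163 0.0895 9.15  ] turn [0. 0. 0.] shift [0.    0.    3.017]
```

>>> drive_tool(series=[[[-1,0.02,0.01,0.9,0,0,0],[-1,0,0,0.9,0,0,0],[-1,0,0,0.5,0,0,0],[-1,0,0,0.3,0,0,0],[-1,0,0,0.2,0,0,0],[-1,0,0,0.13,0,0,0],[-1,0,0,0.08,0,0,0],[-1,0,0,0,0,0,0]]])

```text
t: 61.45
position: [0.4886, 0.3167, 0.0891]
tool_rot: [0.0, 0.649, 0.761, 0.0]
force: [-0.9, 0.6, -1.1]
width: 0.064
grasp_force: 30.0
```

>>> drive_tool(series=[[[0.8,0,0,0,0,0,0],[0.8,0,0,0,0,0,0],[0.8,0,0,0,0,0,0],[0.8,0,0,-0.4,0,0,0],[0.8,0,0,-0.8,0,0,0],[0.8,0,0,-1,0,0,0],[0.8,0,0,-1,0,0,0],[0.8,0,0,-1,0,0,0]]])

```text
t: 62.45
position: [0.4885, 0.3165, 0.2169]
tool_rot: [0.0, 0.649, 0.761, 0.0]
force: [0.2, 0.2, 0.2]
width: 0.0854
grasp_force: 0.0
```

>>> drive_tool(series=[[[0.8,-0.7,0,-1,0,0,0],[0.8,-1,0,0,0,0,0],[0.8,-0.3,0,0,0,0,0],[0.8,0,0,0,0,0,0],[0.8,0,0,0,0,0,0]]])

```text
t: 63.08
position: [0.498, 0.2579, 0.2448]
tool_rot: [-0.0, 0.649, 0.761, -0.0]
force: [-0.3, 0.7, 0.7]
width: 0.0856
grasp_force: 0.0
```

```bash
python3 - <<'E'
from h import *
rack('w9.png'); look('t9.png'); plan()
E
```

```text
slot y -48 z  26 (np.int64(319), np.int64(172)) at x 0.1 y -47.6 z 26.6 yaw -0.3 L 0.061 cost 0.25
slot y   0 z  26 (np.int64(319), np.int64(131)) none
slot y  48 z  26 (np.int64(319), np.int64(88)) at x -0.6 y 47.7 z 26.5 yaw 0.1 L 0.060 cost 0.28
slot y -24 z  63 (np.int64(319), np.int64(154)) at x -0.1 y -23.6 z 63.5 yaw -0.4 L 0.061 cost 0.23
slot y  24 z  63 (np.int64(319), np.int64(108)) at x -0.1 y 23.6 z 63.4 yaw 0.3 L 0.060 cost 0.23
slot y   0 z 100 (np.int64(319), np.int64(132)) at x -0.2 y -0.0 z 100.1 yaw 0.1 L 0.060 cost 0.25
blue (200, 212) n 91 cap [0.5187 0.275  0.068 ]
     [  0.4955   0.2675   0.0247   8.349    0.0599 302.       1.4023]
red (420, 224) n 50 cap [ 0.4879 -0.3012  0.0462]
     [  0.4651  -0.3043   0.0263   0.3295   0.0607 496.       4.0642]
red (442, 225) n 58 cap [ 0.4874 -0.3626  0.0456]
     [  0.4643  -0.3676   0.0262  -3.1387   0.0613 461.       5.2582]
now t=63.17 [0.4979 0.258  0.2447] yaw 9.2 width 0.0855 F [ 0.2 -0.  -0.1] grip 0.0
```

View pics/w9.png

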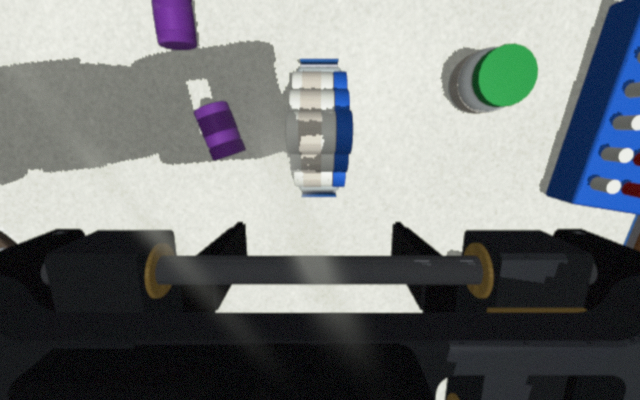

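View pics/t9.png

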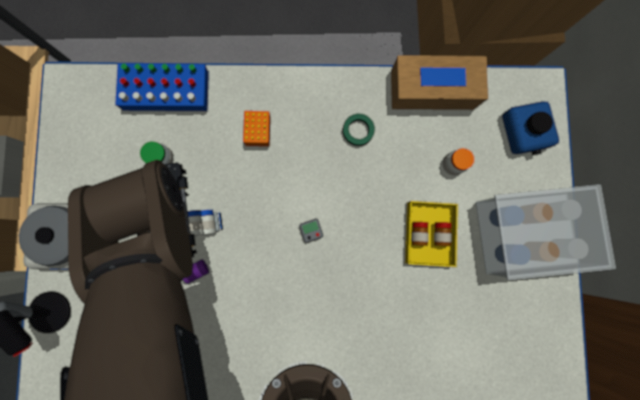

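The wrist view shows the full pyramid, with the peak at (319,132) and all visible slots within 1 mm. The top view shows both spent jars in the tray at (420,235) and (442,235), the bystanders where they started, and no jars left on the bench. I'm handing it in.

```bash
python3 -c "
from cell import ctrl
print(ctrl.job_done())"
```

```text
the job is handed in; nothing more can be done
None
```

Job handed in at about t = 63 s: both spent jars are in the tray and the six blue-capped jars form the 3-2-1 pyramid. My last camera check showed every visible jar within 1 mm of its place, with the middle bottom jar hidden but on target when last seen. The hand-in call returned no verdict.

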